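Pack the charged sensor modules in reverse order

TASK

Move the four sensor modules from the charging dock into the packing tray in reverse order, one to a compartment: the one beside the dock's cable block goes into the compartment beside the tray's pull tab, the next one into the next compartment, and so on along the row. Stand each one upright and flat on the floor of its compartment, let go, and do not drop any.

Things in the scene. Friction and masses are not known exactly. Their poses are not given: they have to be found in the camera images.
- slab_mid (a point): Sensor module, a flat rectangular block, 24 mm (its x) by 38 mm (its y). It is 54 mm tall, about 70 g, slate blue plastic, standing upright, loose, on its own charging pad. This point is its centre, 27 mm above its underside; z up. Grasp it across the 24 mm.
- round_mid (a point): Sensor module, a plain round cylinder 36 mm in diameter. It is 54 mm tall, about 70 g, slate blue plastic, standing upright, loose, on its own charging pad. This point is its centre, 27 mm above its underside; z up. 
- square_mid (a point): Sensor module, a square block 34 mm by 34 mm and 46 mm high, with a round black stub (20 mm across, 8 mm high) on top that makes up the 54 mm. It is 54 mm tall, about 70 g, slate blue plastic, standing upright, loose, on its own charging pad. This point is its centre, 27 mm above its underside; z up. 
- footed_mid (a point): Sensor module, a slim cylinder 26 mm in diameter on a black round foot 38 mm across and 12 mm high. It is 54 mm tall, about 70 g, slate blue plastic, standing upright, loose, on its own charging pad. This point is its centre, 27 mm above its underside; z up. 
- pad_slab: White square charging pad, 54 x 54 x 6 mm, fixed on the dock, under the slab sensor at the start; all four pads look alike. Origin: centre of its underside, axes as the dock's. It stays put, so it shows where in the row the slab sensor came from.
- pad_round: White square charging pad, 54 x 54 x 6 mm, fixed on the dock, under the round sensor at the start; all four pads look alike. Origin: centre of its underside, axes as the dock's. It stays put, so it shows where in the row the round sensor came from.
- pad_square: White square charging pad, 54 x 54 x 6 mm, fixed on the dock, under the square sensor at the start; all four pads look alike. Origin: centre of its underside, axes as the dock's. It stays put, so it shows where in the row the square sensor came from.
- pad_footed: White square charging pad, 54 x 54 x 6 mm, fixed on the dock, under the footed sensor at the start; all four pads look alike. Origin: centre of its underside, axes as the dock's. It stays put, so it shows where in the row the footed sensor came from.
- dock: Charging dock: fixed grey plate 84 (x) by 244 (y) by 12 mm, with the pads in a row along its y at y = 0.09, 0.03, -0.03, -0.09 m, in any order; pad tops 18 mm above the table. At its +y end (robot's left) the black cable block, 22 mm wide, 30 high, centred at y = 0.133. Origin: centre of underside; x points away from the robot within 0.3 rad.
- tray: Packing tray: fixed, grey, 70 (x) by 244 (y) mm; four compartments in a row, centred at x = 0, y = 0.09, 0.03, -0.03, -0.09 m, each 60 (x) by 56 (y) mm inside. Floor 6 mm above the table; ribs and ends 6 mm, front and back lips 4 mm above the floor. Flat black pull tab at the -y end (robot's right). Origin: centre of underside; x away from the robot within 0.3 rad.

How it is judged:
By the outcome, as a careful person would: the job done as asked, in the order asked, and still so for the second after the job is handed in, with the robot touching nothing.
It also fails if it takes over 106 s, if anything falls off the work surface, if the arm or the gripper's body presses on something with over 40 N, if the wrist force passes 120 N, or if a joint passes its speed limit or range.

ROBOT

A 6-joint arm with a two-finger parallel gripper is mounted at the origin on the work surface. World frame = base frame: x ahead of the robot, y to its left, z up, the work surface at z = 0. Lengths are in m, angles in rad, forces in N, time in s.
With the tool pointing down it reaches from about 0.25 to 0.775 m from the base axis. Payload 4 kg.
Tool frame: the origin (TCP) lies at the very end of the fingers, on their centre line; the grasp point (between the pads) lies 19 mm behind it (robot.grip_point_offset is the distance from the TCP to the grasp point, in m); z points along the fingers, x is the direction in which the jaws open and shut, and the axes are right-handed (so a half turn about z gives the same grasp; the last joint's range is limited). The gripper opens to 94 mm and grips with 3 to 60 N. Pads are 16 mm wide; open, the fingers measure 119 mm over their backs; the gripper's body (75 mm by 177 mm) begins 78 mm behind the grasp point.
Start: joints at [1.053, 0.087, 1.371, -0, 1.684, -0.103], TCP at [0.222, 0.503, 0.206] pointing down, gripper open.
Joint ranges: [-3.1, 3.1], [-0.76, 2.03], [0.27, 2.55], [-1.08, 4.22], [0.17, 2.65], [-2.57, 2.57]. Speed limits (rad/s): [2.79, 2.79, 3.14, 3.14, 3.14, 3.14].

INTERFACE

Orientations are given as [roll, pitch, yaw] about the fixed x, y, z axes, in that order (R = Rz(yaw) Ry(pitch) Rx(roll)).
In Python, from bench import robot gives the robot as it stands.
- The arm moves only by the shell command python3 -m inch 'ROWS'. ROWS is text: rows parted by semicolons, each of 5 numbers parted by spaces: the shift along the tool's x, y, z in cm, then the turn about the tool's z in rad, then the closure, from 0 (fully open) to 1 (shut). In form: tx ty tz spin claw; .... A call has 1 to 20 rows; each row is the pose to reach, as a shift and turn from the pose measured when the call began, along the tool's axes at that moment; what a row does not reach only later rows make up. A row lasts 1/12 s, in which the tool goes at most 41.7 mm and 7.16 degrees, less where a joint would pass 70% of its speed; a pose out of reach is approached as far as the arm can. A call with a gripper value outside its range is refused whole. The fingers move at their own pace and stop on an object; the grip force is fixed at half the most. Time passes only in rows, so rows that repeat a pose let the fingers close. It gives the time, the measured TCP pose, the force and the opening at its end, in the units of the state.
- robot.get_obs(): the state, without advancing time (a new reading comes with each control period).
- robot.snapshot(name): name is "scene" or "top" or "wrist"; returns (picture, depth): 400x640x3 uint8, blue, green, red; 400x640 float32, m along the optical axis (not along the pixel's ray), 0 where there is no reading.
- robot.camera_info(name): a dict with "K" (3x3 intrinsics, pixels), "extrinsics" (4x4, takes a point from world to camera coordinates); the wrist camera has in their place "mount" (4x4, takes a point from camera to tool coordinates, whose origin is the TCP and whose axes are the tool frame's). Camera axes: x right, y down, z forward; pixel columns grow to the right and rows downward; lengths in m; the calibration is good to about 2 mm. A picture is of the moment at which its call begins: read the wrist's pose just before it. camera_info takes no time and is no camera call.
- robot.close_job(): hands the job in, once; it reports no verdict.
The state is a dict: "time": time; "joint_positions": joint angles; "qvel": joint speeds; "joint_torque": joint torques, N m; "tool_pos": TCP position; "ee_rot": TCP orientation; "wrist_force": force on the tool from outside, world axes, zero at the start; "wrist_torque": the same for the moment, N m; "width": finger opening in m.
Only numpy, scipy, OpenCV 4.12 (cv2) and the standard library are available. Lean on these libraries where they do the work, as an engineer would, in place of code of your own. Each camera call takes 0.05 s, during which the arm holds its last target.

## Working session

There is one attempt and no reset: what is moved stays moved. The work goes in short steps, Python scripts to look and compute and a shell command to move; the robot and the scene stay as the last step left them, time stands still between calls to the robot, and variables do not carry over. Pictures are saved under pics/ and viewed, and the job is handed in when it is done.

```bash
ls; mkdir -p pics; python3 - <<'E'
from bench import robot
import cv2,numpy as np
o=robot.get_obs();print({k:np.round(v,4) for k,v in o.items()})
for n in("top","scene"):
    p,d=robot.snapshot(n);cv2.imwrite(f"pics/{n}0.png",p);np.save(f"pics/{n}0.npy",d)
    c=robot.camera_info(n);print(n,c)
print(robot.camera_info("wrist"),robot.grip_point_offset)
E
```

```text
pics
{'time': np.float64(0.0), 'joint_positions': array([ 1.0529,  0.0879,  1.3722,  0.    ,  1.6836, -0.1031]), 'qvel': array([ 0.0003, -0.0003,  0.0015,  0.0012, -0.0011,  0.0004]), 'joint_torque': array([-1.00000e-04, -3.40185e+01, -3.02427e+01,  7.18000e-02,
        3.29000e-02, -2.00000e-04]), 'tool_pos': array([0.2214, 0.5029, 0.2043]), 'ee_rot': array([-3.1414e+00,  2.2000e-03,  1.1560e+00]), 'wrist_force': array([ 0.0052,  0.018 , -1.0475]), 'wrist_torque': array([-0.0372,  0.0201,  0.0074]), 'width': np.float64(0.0941)}
top {'K': array([[387.57129653,   0.        , 317.7763779 ],
       [  0.        , 387.57129653, 197.31946569],
       [  0.        ,   0.        ,   1.        ]]), 'extrinsics': array([[-0.02598843, -0.9993316 , -0.02570922,  0.01855258],
       [-0.98229487,  0.03030154, -0.18487457,  0.54024227],
       [ 0.18553003,  0.02044944, -0.98242579,  0.85485774],
       [ 0.        ,  0.        ,  0.        ,  1.        ]])}
scene {'K': array([[380.57261323,   0.        , 324.67300343],
       [  0.        , 380.57261323, 198.31657703],
       [  0.        ,   0.        ,   1.        ]]), 'extrinsics': array([[ 0.7877396 ,  0.61568991,  0.01980538, -0.40783575],
       [ 0.41008421, -0.50014518, -0.76268325, -0.17975294],
       [-0.45967082,  0.60891767, -0.64646888,  1.06156266],
       [ 0.        ,  0.        ,  0.        ,  1.        ]])}
{'K': array([[329.53788475,   0.        , 319.23714498],
       [  0.        , 329.53788475, 200.97033749],
       [  0.        ,   0.        ,   1.        ]]), 'mount': array([[ 9.99999904e-01,  1.75554909e-04, -4.02143027e-04,
        -9.99718426e-05],
       [-5.57998899e-05,  9.59914529e-01,  2.80292871e-01,
        -8.21847427e-02],
       [ 4.35229724e-04, -2.80292822e-01,  9.59914446e-01,
        -1.79297390e-01],
       [ 0.00000000e+00,  0.00000000e+00,  0.00000000e+00,
         1.00000000e+00]])} 0.0188
```

View pics/top0.png

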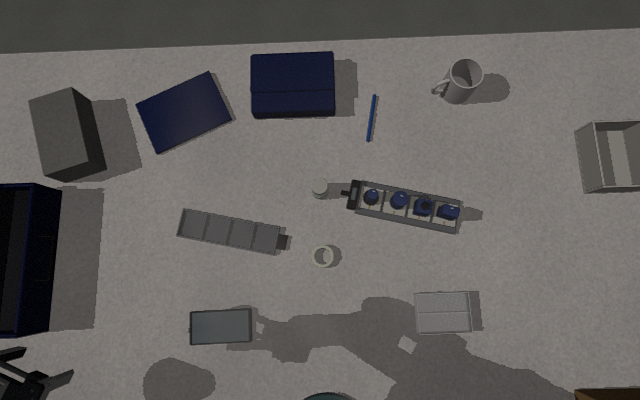

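View pics/scene0.png

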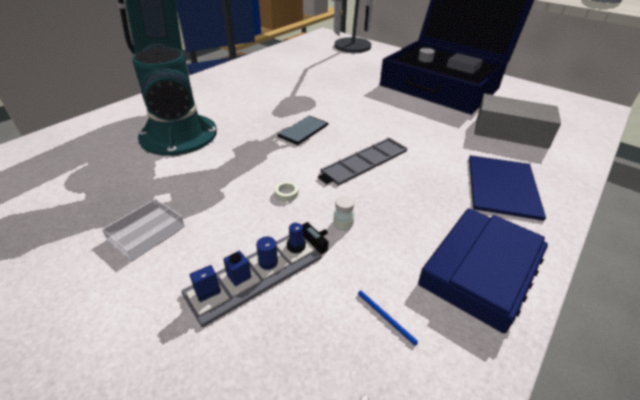

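The scene view shows the row from the cable block as footed, round, square, slab, at (297,237), (267,250), (236,266) and (205,283). In the top view the cable block is at (354,195), with the tray at about (232,230) and its tab at (283,240). Next I measure them.

```bash
cat > h.py <<'E'
import numpy as np,cv2
from bench import robot
from scipy.spatial.transform import Rotation as R
def T_tool():
    o=robot.get_obs();T=np.eye(4);T[:3,:3]=R.from_euler('xyz',o['ee_rot']).as_matrix();T[:3,3]=o['tool_pos'];return T
def cam2world(n,T=None):
    c=robot.camera_info(n)
    return (T@c['mount']) if n=='wrist' else np.linalg.inv(c['extrinsics'])
def cloud(n,d,C):
    K=robot.camera_info(n)['K'];v,u=np.mgrid[:400,:640]
    P=np.stack([(u-K[0,2])/K[0,0]*d,(v-K[1,2])/K[1,1]*d,d],-1)
    W=P@C[:3,:3].T+C[:3,3];W[d<=0]=np.nan;return W
def proj(n,p,C):
    K=robot.camera_info(n)['K'];q=np.linalg.inv(C)@np.append(p,1);return K[:2,:2]@(q[:2]/q[2])+K[:2,2]
E
python3 - <<'E'
from h import *
p=cv2.imread('pics/top0.png');d=np.load('pics/top0.npy');W=cloud('top',d,cam2world('top'))
np.set_printoptions(precision=4,suppress=True)
for nm,(u0,v0,u1,v1) in dict(dock=(335,170,475,245),tray=(165,195,300,265)).items():
    w=W[v0:v1,u0:u1].reshape(-1,3);w=w[~np.isnan(w[:,0])]
    print(nm,'ground z',np.median(w[:,2]), np.percentile(w[:,2],[1,50,99]))
    g=p[v0:v1,u0:u1].reshape(-1,3)[~np.isnan(W[v0:v1,u0:u1].reshape(-1,3)[:,0])]
    h=np.histogram(w[:,2],bins=np.arange(-.01,.1,.005));print(h[0])
img=p[160:275,160:480];cv2.imwrite('pics/topc.png',cv2.resize(img,None,fx=2.5,fy=2.5,interpolation=2))
for uv in [(354,183),(363,182),(354,195),(462,207),(371,196),(399,200),(424,205),(449,212),(320,188),(323,255),(182,222),(283,240),(206,225),(255,235),(270,238),(460,80)]:
    print(uv,W[uv[1],uv[0]])
E
```

```text
dock ground z 0.0012689978693550263 [-0.0037  0.0013  0.0731]
[  12 3354 3284  259 1195  892  168  209  179   35   32   37   36   37
  165  133  428    5    0    0    0]
tray ground z 0.0005667658805699749 [-0.0042  0.0006  0.0124]
[  24 3929 3278 1814  360    9    0    0    0    0    0    0    0    0
    0    0    0    0    0    0    0]
(354, 183) [ 0.5772 -0.0844  0.0281]
(363, 182) [ 0.5831 -0.1079  0.0096]
(354, 195) [ 0.5477 -0.0831  0.0287]
(462, 207) [ 0.5153 -0.3461  0.    ]
(371, 196) [ 0.5359 -0.1184  0.0716]
(399, 200) [ 0.5245 -0.1808  0.0732]
(424, 205) [ 0.5115 -0.2364  0.0719]
(449, 212) [ 0.494  -0.291   0.0715]
(320, 188) [ 0.5599 -0.0028  0.0634]
(323, 255) [ 0.4088 -0.0046  0.0004]
(182, 222) [0.4975 0.337  0.0082]
(283, 240) [0.4467 0.0902 0.0096]
(206, 225) [0.4886 0.2784 0.0065]
(255, 235) [0.461  0.1585 0.0056]
(270, 238) [0.4527 0.1221 0.0055]
(460, 80) [ 0.846  -0.3708  0.0041]
```

View pics/topc.png

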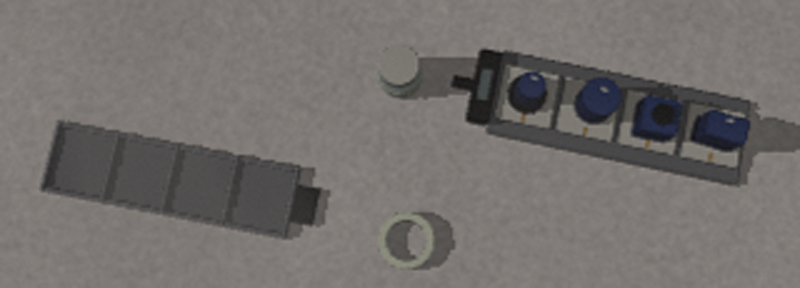

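The crop confirms the order, and shows the tray at (175,180) and its tab at (308,205). Next I fit rectangles to the point cloud.

```bash
cat >> h.py <<'E'
def rect(pts):
    (c,s,a)=cv2.minAreaRect((pts*1000).astype(np.float32));return np.array(c)/1000,np.array(s)/1000,a
def delta(target,yaw):
    "rows needed: target TCP pos & tool yaw -> cm in tool axes, spin"
    T=T_tool();d=T[:3,:3].T@(np.array(target)-T[:3,3])*100
    y0=np.arctan2(T[1,0],T[0,0]);s=-(yaw-y0);s=(s+np.pi/2)%np.pi-np.pi/2
    print('shift cm',np.round(d,2),'spin',round(s,3),'rows>=',max(np.linalg.norm(d)/4.17,abs(s)/.125).round(1))
E
python3 - <<'E'
from h import *
np.set_printoptions(precision=4,suppress=True)
p=cv2.imread('pics/top0.png');d=np.load('pics/top0.npy');W=cloud('top',d,cam2world('top'))
hsv=cv2.cvtColor(p,cv2.COLOR_BGR2HSV)
def roi(u0,v0,u1,v1): return W[v0:v1,u0:u1],hsv[v0:v1,u0:u1]
w,h=roi(340,170,475,245)
m=(w[...,2]>.006)&(w[...,2]<.015);n,l,st,_=cv2.connectedComponentsWithStats(m.astype(np.uint8));k=1+np.argmax(st[1:,4]);m=l==k
print('dock plate',rect(w[m][:,:2]))
m=(w[...,2]>.06);n,l,st,c=cv2.connectedComponentsWithStats(m.astype(np.uint8))
for i in range(1,n):
    if st[i,4]>15: q=w[l==i];print(st[i,4],c[i]+[340,170],rect(q[:,:2]),q.mean(0))
w,h=roi(165,195,300,265)
m=(w[...,2]>.0045);n,l,st,_=cv2.connectedComponentsWithStats(m.astype(np.uint8));k=1+np.argmax(st[1:,4]);q=w[l==k]
print('tray+tab?',rect(q[:,:2]),len(q)); m=w[...,2]>.0095; print('ribs',rect(w[m][:,:2]),m.sum())
cv2.imwrite('pics/m.png',cv2.resize((l==k).astype(np.uint8)*255,None,fx=4,fy=4))
delta([.515,-.205,.28],-.238)
E
```

```text
dock plate (array([ 0.5193, -0.2101]), array([0.2437, 0.0852]), 76.18208312988281)
102 [371.951  194.0294] (array([ 0.5408, -0.121 ]), array([0.0229, 0.0235]), 88.7005844116211) [ 0.5405 -0.1208  0.0709]
205 [399.7024 198.6293] (array([ 0.5286, -0.1841]), array([0.0334, 0.0348]), 43.08962631225586) [ 0.5279 -0.183   0.0711]
222 [423.6937 206.009 ] (array([ 0.5111, -0.238 ]), array([0.0347, 0.034 ]), 77.3747787475586) [ 0.5102 -0.237   0.0658]
202 [449.6881 210.8861] (array([ 0.4974, -0.2948]), array([0.0385, 0.0248]), 69.98387908935547) [ 0.4966 -0.293   0.0707]
tray+tab? (array([0.4692, 0.2138]), array([0.2676, 0.07  ]), 77.45597839355469) 2438
ribs (array([0.4692, 0.2135]), array([0.267 , 0.0697]), 77.34394836425781) 461
shift cm [-52.97  55.4   -7.46] spin 1.394 rows>= 18.5
```

View pics/m.png

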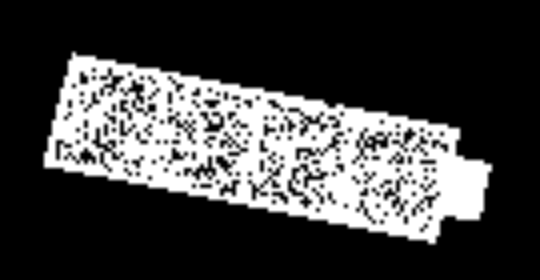

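The fits match the drawings:

| Item | Centre (m) | Yaw (rad) |
|---|---|---|
| Dock | (.5193, -.2101) | -.241 |
| Tray | (.4718, .2253) | -.219 |

Next I hover over the footed module.

```bash
python3 -c "
from h import *
delta([.5406,-.1218,.2],-.241)"
```

```text
shift cm [-44.31  54.39   0.52] spin 1.397 rows>= 16.8
```

```bash
python3 -m inch '-1 1.2 0 0.05 0; -3.3 4 0.1 0.15 0; -6 7.4 0.1 0.25 0; -9 11 0.1 0.35 0; -12 14.7 0.1 0.45 0; -15 18.4 0.2 0.55 0; -18 22 0.2 0.65 0; -21 25.8 0.2 0.75 0; -24 29.5 0.3 0.85 0; -27 33.1 0.3 0.95 0; -30 36.8 0.4 1.05 0; -33 40.5 0.4 1.15 0; -36 44.2 0.4 1.23 0; -39 47.9 0.5 1.3 0; -41.5 51 0.5 1.36 0; -43.3 53.2 0.5 1.39 0; -44.3 54.4 0.5 1.4 0; -44.3 54.4 0.5 1.4 0; -44.3 54.4 0.5 1.4 0'
python3 - <<'E'
from h import *
T=T_tool();p,d=robot.snapshot('wrist');cv2.imwrite('pics/w1.png',p);np.save('pics/w1.npy',d);np.save('pics/w1T.npy',T)
W=cloud('wrist',d,cam2world('wrist',T))
np.set_printoptions(precision=4,suppress=True)
hsv=cv2.cvtColor(p,cv2.COLOR_BGR2HSV)
m=(W[...,2]>.06)&(W[...,2]<.08);n,l,st,c=cv2.connectedComponentsWithStats(m.astype(np.uint8))
for i in range(1,n):
    if st[i,4]>60: q=W[l==i];print(st[i,4],c[i],rect(q[:,:2]),q.mean(0))
m=(W[...,2]>.006)&(W[...,2]<.015);n,l,st,_=cv2.connectedComponentsWithStats(m.astype(np.uint8));k=1+np.argmax(st[1:,4]);print(rect(W[l==k][:,:2]))
E
```

```text
time: 1.68
tool_pos: [0.5416, -0.1263, 0.1983]
ee_rot: [3.138, 0.002, -0.25]
wrist_force: [-0.5, 0.5, -0.2]
width: 0.094
1610 [312.1317  48.0553] (array([ 0.5665, -0.0004]), array([0.0375, 0.0367]), 76.44806671142578) [ 0.5667 -0.0002  0.0649]
574 [319.5801 186.0192] (array([ 0.5428, -0.1208]), array([0.0248, 0.0246]), 22.88176918029785) [ 0.5429 -0.1198  0.0711]
978 [322.6063 246.0215] (array([ 0.5302, -0.183 ]), array([0.0345, 0.0346]), 82.92953491210938) [ 0.5305 -0.1811  0.071 ]
387 [612.1731 284.8088] (array([ 0.8217, -0.3078]), array([0.0135, 0.064 ]), 44.60633850097656) [ 0.8151 -0.3001  0.0687]
871 [318.8037 292.3433] (array([ 0.5119, -0.2371]), array([0.0336, 0.0337]), 76.39669036865234) [ 0.5128 -0.2347  0.0659]
168 [320.0238 326.6131] (array([ 0.504 , -0.2774]), array([0.0041, 0.0238]), 70.20303344726562) [ 0.5035 -0.2767  0.0664]
(array([ 0.5209, -0.2077]), array([0.2396, 0.0841]), 76.14091491699219)
```

View pics/w1.png

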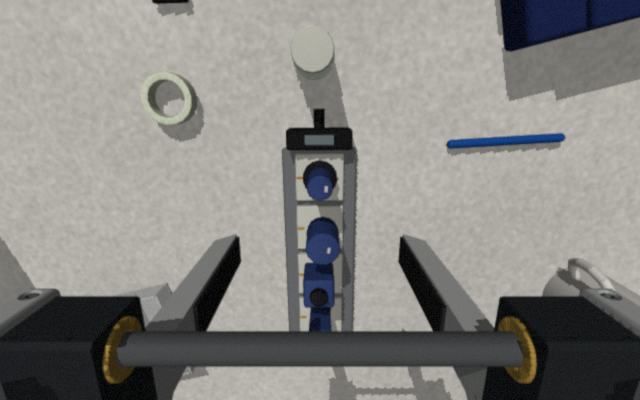

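The wrist view agrees within 2 mm. The footed module is at pixel (320,182), centred between the jaws, with its top at about (.542, -.121). I descend on it.

```bash
python3 -c "
from h import *
print(robot.get_obs()['tool_pos'],robot.get_obs()['ee_rot'])
delta([.542,-.121,.036],-.241)"
```

```text
[ 0.54075773 -0.12373685  0.19860216] [ 3.1399652   0.00336717 -0.24767631]
shift cm [ 0.11 -0.32 16.26] spin -0.007 rows>= 3.9
```

```bash
python3 -m inch '0.1 -0.3 0 0 0; 0.1 -0.3 1.5 0 0; 0.1 -0.3 4 0 0; 0.1 -0.3 7 0 0; 0.1 -0.3 10 0 0; 0.1 -0.3 12.5 0 0; 0.1 -0.3 14.5 0 0; 0.1 -0.3 15.7 0 0; 0.1 -0.3 16.2 0 0; 0.1 -0.3 16.2 0 0; 0.1 -0.3 16.2 0 0; 0.1 -0.3 16.2 0 0'
python3 -c "
from h import *
delta([.542,-.121,.036],-.241)"
```

```text
time: 2.73
tool_pos: [0.5432, -0.1213, 0.0386]
ee_rot: [3.14, -0.0, -0.247]
wrist_force: [-0.5, 0.2, 0.8]
width: 0.094
shift cm [-0.12 -0.    0.26] spin -0.006 rows>= 0.1
```

```bash
python3 -m inch '-0.1 0 0.2 0 0.2; -0.1 0 0.2 0 0.4; -0.1 0 0.2 0 0.6; -0.1 0 0.2 0 0.7; -0.1 0 0.2 0 0.8; -0.1 0 0.2 0 1; -0.1 0 0.2 0 1; -0.1 0 0.2 0 1; -0.1 0 0.2 0 1; -0.1 0 0.2 0 1'
python3 -c "
from h import *
print(robot.get_obs()['wrist_force'],robot.get_obs()['width'])
delta([.542,-.121,.15],-.241)"
```

```text
time: 3.57
tool_pos: [0.5422, -0.1211, 0.0365]
ee_rot: [3.14, -0.0, -0.247]
wrist_force: [0.6, 0.1, -0.5]
width: 0.0305
[ 0.64238281  0.14874272 -0.47671411] 0.030516961643011813
shift cm [ -0.02   0.02 -11.35] spin -0.006 rows>= 2.7
```

```bash
python3 -m inch '0 0 0 0 1; 0 0 0 0 1; 0 0 0 0 1; 0 0 0 0 1; 0 0 0 0 1; 0 0 0 0 1'
python3 -c "
from h import *
print(robot.get_obs()['wrist_force'],robot.get_obs()['width'])
delta([.542,-.121,.15],-.241)"
```

```text
time: 4.07
tool_pos: [0.5422, -0.1211, 0.0365]
ee_rot: [3.14, -0.0, -0.247]
wrist_force: [0.4, 0.4, 0.3]
width: 0.025
[0.36780921 0.41548975 0.27096623] 0.024969400573644565
shift cm [ -0.02   0.02 -11.35] spin -0.006 rows>= 2.7
```

Gripped at 25 mm. I lift it and work out the transfer.

```bash
python3 -m inch '0 0 -0.3 0 1; 0 0 -1 0 1; 0 0 -2.2 0 1; 0 0 -4 0 1; 0 0 -6 0 1; 0 0 -8 0 1; 0 0 -9.8 0 1; 0 0 -11 0 1; 0 0 -11.3 0 1; 0 0 -11.3 0 1'
python3 -c "
from h import *
print(robot.get_obs()['width'])
delta([.4522,.1375,.12],-.219)"
```

```text
time: 4.9
tool_pos: [0.543, -0.1211, 0.1512]
ee_rot: [3.139, -0.003, -0.247]
wrist_force: [-0.3, -0.3, -1.8]
width: 0.0252
0.02518256730928798
shift cm [-15.14 -22.86   3.02] spin -0.028 rows>= 6.6
```

```bash
python3 -m inch '-0.5 -0.8 0 0 1; -1.6 -2.4 0 0 1; -3 -4.6 0 0 1; -4.8 -7.2 0 0 1; -6.6 -10 0 0 1; -8.4 -12.7 0 -0.01 1; -10.2 -15.4 0.2 -0.02 1; -11.9 -18 0.6 -0.03 1; -13.4 -20.2 1.2 -0.03 1; -14.5 -21.8 2 -0.03 1; -15.1 -22.7 2.7 -0.03 1; -15.1 -22.9 3 -0.03 1; -15.1 -22.9 3 -0.03 1; -15.1 -22.9 3 -0.03 1'
python3 - <<'E'
from h import *
T=T_tool();p,d=robot.snapshot('wrist');cv2.imwrite('pics/w2.png',p)
W=cloud('wrist',d,cam2world('wrist',T))
for i,y in enumerate((-.09,-.03,.03,.09)):
    for sx in(-.03,.03):
        for sy in(-.028,.028):
            a=-.219;q=np.array([.4718,.2253,.006])+[np.cos(a)*sx-np.sin(a)*(y+sy),np.sin(a)*sx+np.cos(a)*(y+sy),0]
            u=proj('wrist',q,cam2world('wrist',T)).astype(int);cv2.circle(p,tuple(int(k) for k in u),2,(0,0,255),-1)
cv2.imwrite('pics/w2o.png',p)
delta([.4522,.1375,.025],-.219)
E
```

```text
time: 6.07
tool_pos: [0.4527, 0.1371, 0.1197]
ee_rot: [3.138, -0.002, -0.218]
wrist_force: [-0.6, 0.1, -1.4]
width: 0.0254
shift cm [-0.13 -0.06  9.52] spin 0.0 rows>= 2.3
```

View pics/w2o.png

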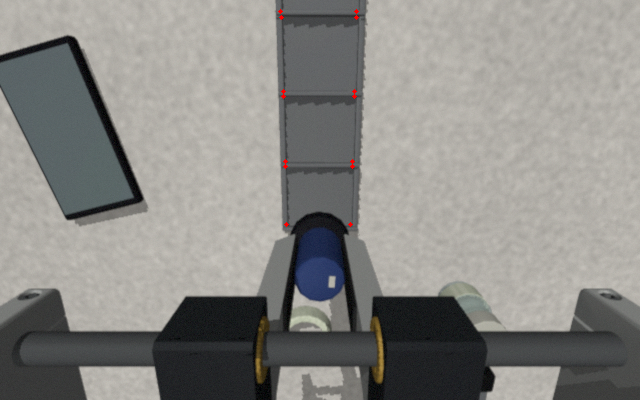

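The projected compartment corners (red dots) sit on the ribs, so the tray fit is right. I lower the module.

```bash
python3 -m inch '-0.1 0 0.5 0 1; -0.1 0 1.6 0 1; -0.1 0 3.2 0 1; -0.1 0 5 0 1; -0.1 0 6.6 0 1; -0.1 0 7.8 0 1; -0.1 0 8.6 0 1; -0.1 0 9 0 1; -0.1 0 9.2 0 1; -0.1 0 9.3 0 1; -0.1 0 9.3 0 1; -0.1 0 9.3 0 1'
python3 -c "
from h import *
print(robot.get_obs()['wrist_force'])
delta([.4522,.1375,.025],-.219)"
```

```text
time: 7.12
tool_pos: [0.453, 0.1369, 0.028]
ee_rot: [3.139, -0.005, -0.219]
wrist_force: [0.2, 0.3, -0.2]
width: 0.0255
[ 0.15865054  0.3180087  -0.17035927]
shift cm [-0.1  -0.04  0.3 ] spin 0.0 rows>= 0.1
```

```bash
python3 -m inch '0 0 0.1 0 1; 0 0 0.15 0 1; 0 0 0.2 0 1; 0 0 0.25 0 1; 0 0 0.3 0 1; 0 0 0.3 0 1; 0 0 0.3 0 1'
```

```text
time: 7.7
tool_pos: [0.453, 0.1369, 0.0249]
ee_rot: [3.139, -0.005, -0.218]
wrist_force: [-0.4, -0.2, -1.5]
width: 0.0255
```

```bash
python3 -m inch '0 0 0.05 0 1; 0 0 0.1 0 1; 0 0 0.1 0 1; 0 0 0.1 0 1'; python3 -c "
from h import *
print(robot.get_obs())"
```

```text
time: 8.03
tool_pos: [0.4532, 0.1369, 0.0245]
ee_rot: [3.14, -0.005, -0.219]
wrist_force: [-1.6, 0.6, 4.2]
width: 0.0255
{'time': 8.0333, 'joint_positions': array([ 0.17636087,  0.02672477,  1.80515058, -0.00387869,  1.30601122,
        0.39593568]), 'qvel': array([ 0.00189267,  0.00110784, -0.00018118, -0.00124088, -0.00095264,
       -0.00138262]), 'joint_torque': array([-7.30285118e-02, -2.66859984e+01, -2.63375348e+01,  4.85593930e-02,
       -6.93001058e-01,  7.69702310e-03]), 'tool_pos': array([0.45317493, 0.13691987, 0.0245121 ]), 'ee_rot': array([ 3.13956388, -0.00486283, -0.21856175]), 'wrist_force': array([-1.61090899,  0.63273419,  4.21551564]), 'wrist_torque': array([-0.17606979,  0.55252595, -0.01890093]), 'width': 0.02548618472069473}
```

Contact at z .0245 with 4 N, exactly as predicted. I release and rise.

```bash
python3 -m inch '0 0 0 0 0.65; 0 0 0 0 0.55; 0 0 0 0 0.4; 0 0 0 0 0.2; 0 0 0 0 0; 0 0 0 0 0; 0 0 0 0 0; 0 0 0 0 0; 0 0 -0.5 0 0; 0 0 -2 0 0; 0 0 -4.5 0 0; 0 0 -7.5 0 0; 0 0 -10.5 0 0; 0 0 -12.5 0 0; 0 0 -13 0 0; 0 0 -13 0 0'
python3 - <<'E'
from h import *
p,d=robot.snapshot('top');cv2.imwrite('pics/t3.png',cv2.resize(p[160:275,160:480],None,fx=2.5,fy=2.5))
W=cloud('top',d,cam2world('top'));w=W[195:270,165:300];m=(w[...,2]>.05)&(w[...,2]<.075);q=w[m]
if len(q):print(rect(q[:,:2]),q.mean(0),len(q))
delta([.5295,-.1835,.17],-.241)
E
```

```text
time: 9.37
tool_pos: [0.4538, 0.1376, 0.1567]
ee_rot: [3.141, -0.009, -0.218]
wrist_force: [-0.4, 0.7, 0.0]
width: 0.0938
(array([0.45118954, 0.13611494]), array([0.02538401, 0.02289022]), 86.28034210205078) [0.45111006 0.13535705 0.0588875 ] 103
shift cm [14.46 29.66 -1.41] spin 0.022 rows>= 7.9
```

View pics/t3.png

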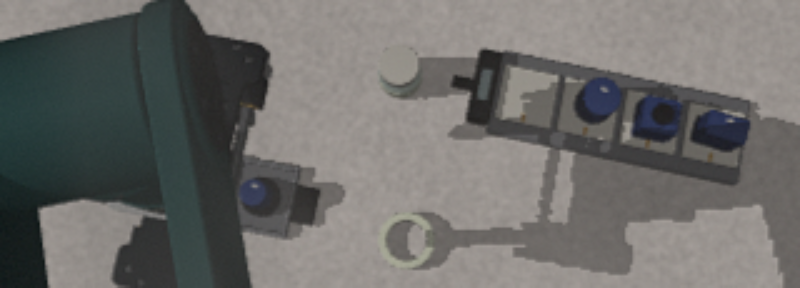

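The footed module stands in the compartment next to the tab at (255,193), with its top at z ≈ .059 as expected. Now the round one.

```bash
python3 -m inch '0.5 1 0 0 0; 1.5 3 -0.2 0 0; 3 6.1 -0.5 0 0; 4.7 9.7 -0.8 0 0; 6.5 13.3 -1 0 0; 8.3 17 -1.2 0.01 0; 10.1 20.7 -1.4 0.02 0; 11.8 24.2 -1.4 0.02 0; 13.2 27.1 -1.4 0.02 0; 14.1 28.9 -1.4 0.02 0; 14.5 29.6 -1.4 0.02 0; 14.5 29.7 -1.4 0.02 0; 14.5 29.7 -1.4 0.02 0; 14.5 29.7 -1.4 0.02 0'
python3 - <<'E'
from h import *
T=T_tool();p,d=robot.snapshot('wrist');cv2.imwrite('pics/w4.png',p);W=cloud('wrist',d,cam2world('wrist',T))
m=(W[...,2]>.06)&(W[...,2]<.08);n,l,st,c=cv2.connectedComponentsWithStats(m.astype(np.uint8))
for i in range(1,n):
    if st[i,4]>60: q=W[l==i];print(st[i,4],c[i].round(),rect(q[:,:2]))
delta([.5295,-.1835,.036],-.241)
E
```

```text
time: 10.58
tool_pos: [0.5293, -0.1827, 0.1692]
ee_rot: [3.141, -0.004, -0.237]
wrist_force: [0.3, -0.4, -0.6]
width: 0.0941
1283 [320. 201.] (array([ 0.53012335, -0.1832742 ]), array([0.03480233, 0.03513314]), 68.8561782836914)
222 [633. 241.] (array([ 0.80346106, -0.29223947]), array([0.02156909, 0.00933699]), 74.29712677001953)
1143 [315. 256.] (array([ 0.51172925, -0.2367644 ]), array([0.03326464, 0.033275  ]), 76.91124725341797)
649 [626. 279.] (array([ 0.79781854, -0.32527182]), array([0.03618093, 0.00672455]), 40.548892974853516)
928 [315. 311.] (array([ 0.49837708, -0.2931897 ]), array([0.03752551, 0.02404379]), 70.66786193847656)
shift cm [-0.04  0.08 13.36] spin 0.004 rows>= 3.2
```

View pics/w4.png

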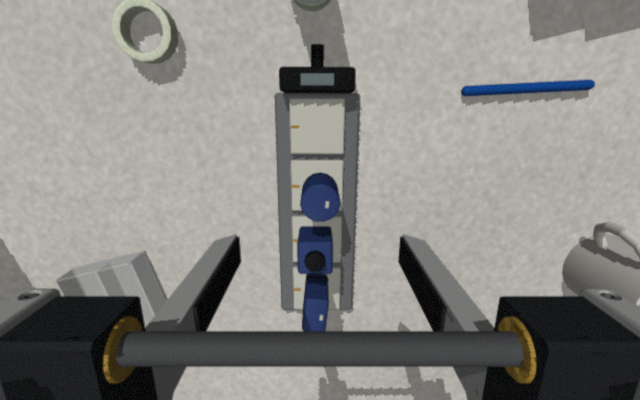

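The round module is at pixel (320,198) and (.530, -.183), midway between the jaws. The first pad is empty. I descend and grip.

```bash
python3 -m inch '0 0.1 0.5 0 0; 0 0.1 2 0 0; 0 0.1 4.5 0 0; 0 0.1 7.5 0 0; 0 0.1 10 0 0; 0 0.1 12 0 0; 0 0.1 13.2 0 0; 0 0.1 13.4 0 0; 0 0.1 13.4 0 0.2; 0 0.1 13.4 0 0.5; 0 0.1 13.4 0 1; 0 0.1 13.4 0 1; 0 0.1 13.4 0 1; 0 0.1 13.4 0 1; 0 0.1 13.4 0 1; 0 0.1 13.4 0 1; 0 0.1 13.4 0 1; 0 0.1 13.4 0 1; 0 0.1 13.4 0 1; 0 0.1 13.4 0 1'
python3 -m inch '0 0 0 0 1; 0 0 0 0 1; 0 0 0 0 1; 0 0 0 0 1'
```

```text
time: 12.3
tool_pos: [0.5298, -0.1838, 0.0356]
ee_rot: [3.14, -0.005, -0.237]
wrist_force: [-0.7, 0.6, 0.3]
width: 0.0354
time: 12.63
tool_pos: [0.5298, -0.1838, 0.0356]
ee_rot: [3.14, -0.005, -0.237]
wrist_force: [0.4, -0.5, -0.4]
width: 0.0351
```

```bash
python3 -m inch '0 0 -0.3 0 1; 0 0 -1 0 1; 0 0 -2.2 0 1; 0 0 -4 0 1; 0 0 -6 0 1; 0 0 -8 0 1; 0 0 -10 0 1; 0 0 -11.2 0 1; 0 0 -11.5 0 1; 0 0 -11.5 0 1'
python3 -c "
from h import *
delta([.4653,.196,.15],-.219)"
```

```text
time: 13.47
tool_pos: [0.53, -0.1839, 0.1523]
ee_rot: [3.14, -0.008, -0.237]
wrist_force: [0.3, 0.0, -0.6]
width: 0.0353
shift cm [-15.2  -35.41   0.05] spin -0.018 rows>= 9.2
```

```bash
python3 -m inch '-0.4 -0.9 0 0 1; -1.3 -3 0 0 1; -2.6 -6 0 0 1; -4 -9.3 0 0 1; -5.5 -12.8 0 0 1; -7 -16.3 0 -0.01 1; -8.5 -19.8 0 -0.02 1; -10 -23.3 0 -0.02 1; -11.4 -26.6 0 -0.02 1; -12.8 -29.8 0 -0.02 1; -13.9 -32.4 0 -0.02 1; -14.7 -34.3 0 -0.02 1; -15.1 -35.2 0 -0.02 1; -15.2 -35.4 0 -0.02 1; -15.2 -35.4 0 -0.02 1; -15.2 -35.4 0 -0.02 1'
python3 -c "
from h import *
delta([.4653,.196,.0236],-.219)
T=T_tool();p,d=robot.snapshot('wrist');cv2.imwrite('pics/w5.png',p)"
```

```text
time: 14.8
tool_pos: [0.4651, 0.1949, 0.1499]
ee_rot: [3.138, -0.007, -0.218]
wrist_force: [-0.7, -0.1, -1.6]
width: 0.0355
shift cm [-0.1  -0.15 12.63] spin 0.001 rows>= 3.0
```

View pics/w5.png

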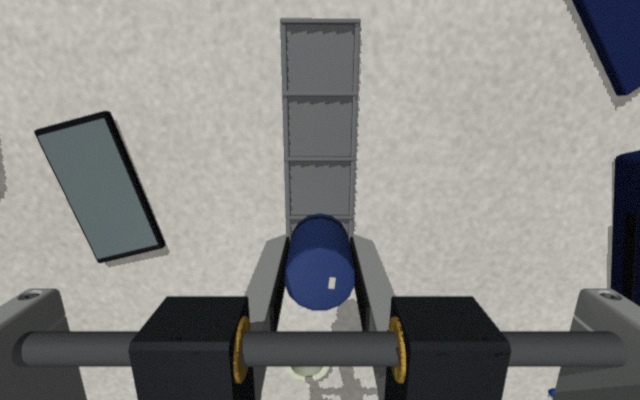

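The round module is held upright at (320,270). The third compartment from the far end, rows 160 to 215, lies under it. I lower it.

```bash
python3 -m inch '-0.1 -0.15 0.5 0 1; -0.1 -0.15 1.8 0 1; -0.1 -0.15 3.8 0 1; -0.1 -0.15 6.2 0 1; -0.1 -0.15 8.6 0 1; -0.1 -0.15 10.4 0 1; -0.1 -0.15 11.5 0 1; -0.1 -0.15 12.1 0 1; -0.1 -0.15 12.3 0 1; -0.1 -0.15 12.3 0 1; -0.1 -0.15 12.3 0 1; -0.1 -0.15 12.3 0 1'
python3 -c "
from h import *
delta([.4653,.196,.0236],-.219)"
```

```text
time: 15.85
tool_pos: [0.4666, 0.1962, 0.0285]
ee_rot: [3.14, -0.01, -0.218]
wrist_force: [0.3, -0.7, -0.6]
width: 0.0358
shift cm [-0.13  0.04  0.49] spin 0.001 rows>= 0.1
```

```bash
python3 -m inch '0 0 0.1 0 1; 0 0 0.2 0 1; 0 0 0.3 0 1; 0 0 0.4 0 1; 0 0 0.45 0 1; 0 0 0.5 0 1; 0 0 0.5 0 1; 0 0 0.5 0 1'
```

```text
time: 16.52
tool_pos: [0.4666, 0.1962, 0.0236]
ee_rot: [3.14, -0.009, -0.218]
wrist_force: [-0.5, 0.0, 0.4]
width: 0.0355
```

```bash
python3 -m inch '0 0 0.05 0 1; 0 0 0.1 0 1; 0 0 0.1 0 1; 0 0 0.1 0 1'
```

```text
time: 16.85
tool_pos: [0.4666, 0.1962, 0.0236]
ee_rot: [3.14, -0.01, -0.218]
wrist_force: [-2.5, -0.5, 6.0]
width: 0.0355
```

Contact. I release, rise and check.

```bash
python3 -m inch '0 0 0 0 0.55; 0 0 0 0 0.5; 0 0 0 0 0.35; 0 0 0 0 0.15; 0 0 0 0 0; 0 0 0 0 0; 0 0 0 0 0; 0 0 0 0 0; 0 0 -0.5 0 0; 0 0 -2 0 0; 0 0 -4.5 0 0; 0 0 -7.5 0 0; 0 0 -10.5 0 0; 0 0 -12.5 0 0; 0 0 -13 0 0; 0 0 -13 0 0'
python3 - <<'E'
from h import *
T=T_tool();p,d=robot.snapshot('wrist');cv2.imwrite('pics/w6.png',p);W=cloud('wrist',d,cam2world('wrist',T))
m=(W[...,2]>.05)&(W[...,2]<.075);n,l,st,c=cv2.connectedComponentsWithStats(m.astype(np.uint8))
for i in range(1,n):
    if st[i,4]>60: q=W[l==i];print(st[i,4],c[i].round(),rect(q[:,:2]),q[:,2].mean())
delta([.5114,-.2374,.17],-.225)
E
```

```text
time: 18.18
tool_pos: [0.4666, 0.197, 0.1559]
ee_rot: [-3.141, -0.014, -0.218]
wrist_force: [-0.4, 0.2, 0.3]
width: 0.094
1281 [318. 201.] (array([0.46651843, 0.1969319 ]), array([0.03454836, 0.03529456]), 78.22700500488281) 0.05947585756324348
619 [318. 264.] (array([0.45319901, 0.13720531]), array([0.02499261, 0.02444364]), 76.77205657958984) 0.05884142727549933
218 [448. 372.] (array([ 0.55651233, -0.00681375]), array([0.01404414, 0.02596054]), 15.175768852233887) 0.06483201478434718
shift cm [13.89 41.38 -1.45] spin 0.007 rows>= 10.5
```

View pics/w6.png

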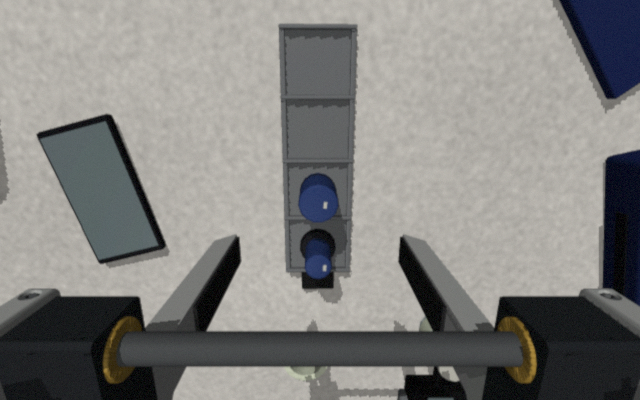

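Both stand upright: round at (318,197) and footed at (318,250), with tops at z ≈ .059. Now the square one, at yaw -.229.

```bash
python3 -m inch '0.3 0.9 0 0 0; 1 3 -0.2 0 0; 2.1 6.2 -0.5 0 0; 3.3 9.8 -0.8 0 0; 4.5 13.5 -1 0 0; 5.8 17.2 -1.2 0 0; 7 20.9 -1.4 0.01 0; 8.3 24.6 -1.4 0.01 0; 9.5 28.3 -1.4 0.01 0; 10.8 32 -1.4 0.01 0; 12 35.7 -1.4 0.01 0; 13 38.7 -1.4 0.01 0; 13.6 40.6 -1.4 0.01 0; 13.9 41.4 -1.4 0.01 0; 13.9 41.4 -1.4 0.01 0; 13.9 41.4 -1.4 0.01 0'
python3 - <<'E'
from h import *
T=T_tool();p,d=robot.snapshot('wrist');cv2.imwrite('pics/w7.png',p);W=cloud('wrist',d,cam2world('wrist',T))
m=(W[...,2]>.06)&(W[...,2]<.08);n,l,st,c=cv2.connectedComponentsWithStats(m.astype(np.uint8))
for i in range(1,n):
    if st[i,4]>60: q=W[l==i];print(st[i,4],c[i].round(),rect(q[:,:2]))
delta([.5115,-.237,.031],-.229)
E
```

```text
time: 19.57
tool_pos: [0.5106, -0.2369, 0.168]
ee_rot: [-3.141, -0.007, -0.229]
wrist_force: [-0.4, 0.2, -0.0]
width: 0.094
1335 [320. 199.] (array([ 0.51206641, -0.23750682]), array([0.03346978, 0.03337679]), 76.00637817382812)
667 [633. 250.] (array([ 0.78738751, -0.35383286]), array([0.05719405, 0.01366543]), 87.96111297607422)
1051 [320. 260.] (array([ 0.49808258, -0.29393536]), array([0.0383359 , 0.02404516]), 70.67269134521484)
shift cm [-0.04  0.06 13.75] spin 0.001 rows>= 3.3
```

View pics/w7.png

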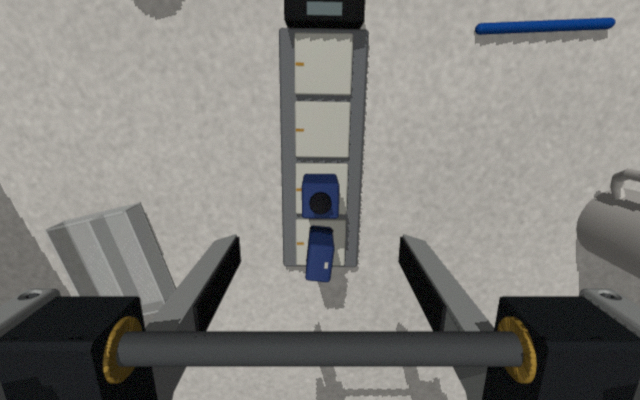

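The square module at (320,198) is square to the jaws. I descend and grip.

```bash
python3 -m inch '0 0.1 0.5 0 0; 0 0.1 2 0 0; 0 0.1 4.5 0 0; 0 0.1 7.5 0 0; 0 0.1 10 0 0; 0 0.1 12 0 0; 0 0.1 13.2 0 0; 0 0.1 13.7 0 0; 0 0.1 13.7 0 0.2; 0 0.1 13.7 0 0.5; 0 0.1 13.7 0 1; 0 0.1 13.7 0 1; 0 0.1 13.7 0 1; 0 0.1 13.7 0 1; 0 0.1 13.7 0 1; 0 0.1 13.7 0 1; 0 0.1 13.7 0 1; 0 0.1 13.7 0 1; 0 0.1 13.7 0 1; 0 0.1 13.7 0 1'
python3 -m inch '0 0 0 0 1; 0 0 0 0 1; 0 0 0 0 1; 0 0 0 0 1'
```

```text
time: 21.28
tool_pos: [0.5118, -0.2375, 0.0315]
ee_rot: [-3.141, -0.008, -0.227]
wrist_force: [0.5, 0.3, 0.7]
width: 0.0338
time: 21.62
tool_pos: [0.5118, -0.2375, 0.0315]
ee_rot: [-3.141, -0.008, -0.228]
wrist_force: [-0.3, -1.0, 0.3]
width: 0.0335
```

Gripped at 33.5 mm, so contact in the tray is expected at TCP z ≈ .0195.

```bash
python3 -m inch '0 0 -0.3 0 1; 0 0 -1 0 1; 0 0 -2.2 0 1; 0 0 -4 0 1; 0 0 -6 0 1; 0 0 -8 0 1; 0 0 -10 0 1; 0 0 -11.2 0 1; 0 0 -11.5 0 1; 0 0 -11.5 0 1'
python3 -c "
from h import *
delta([.4783,.2546,.145],-.219)"
```

```text
time: 22.45
tool_pos: [0.5115, -0.2377, 0.1482]
ee_rot: [3.141, -0.011, -0.227]
wrist_force: [-0.5, 0.2, -0.9]
width: 0.0336
shift cm [-14.34 -47.22   0.13] spin -0.008 rows>= 11.8
```

```bash
python3 -m inch '-0.3 -0.9 0 0 1; -0.9 -2.9 0 0 1; -1.7 -5.7 0 0 1; -2.7 -9 0 0 1; -3.8 -12.6 0 0 1; -4.9 -16.2 0 0 1; -6 -19.8 0 0 1; -7.1 -23.4 0 0 1; -8.2 -27 0 0 1; -9.3 -30.6 0 -0.01 1; -10.4 -34.2 0 -0.01 1; -11.5 -37.8 0 -0.01 1; -12.5 -41.2 0 -0.01 1; -13.3 -44 0 -0.01 1; -13.9 -46 0 -0.01 1; -14.2 -46.9 0 -0.01 1; -14.3 -47.2 0 -0.01 1; -14.3 -47.2 0 -0.01 1; -14.3 -47.2 0 -0.01 1; -14.3 -47.2 0 -0.01 1'
python3 -c "
from h import *
delta([.4783,.2546,.0195],-.219)
T=T_tool();p,d=robot.snapshot('wrist');cv2.imwrite('pics/w8.png',p)"
```

```text
time: 24.12
tool_pos: [0.4788, 0.253, 0.1461]
ee_rot: [3.14, -0.011, -0.219]
wrist_force: [-0.6, -0.3, -0.8]
width: 0.034
shift cm [-0.22 -0.16 12.66] spin -0.0 rows>= 3.0
```

View pics/w8.png

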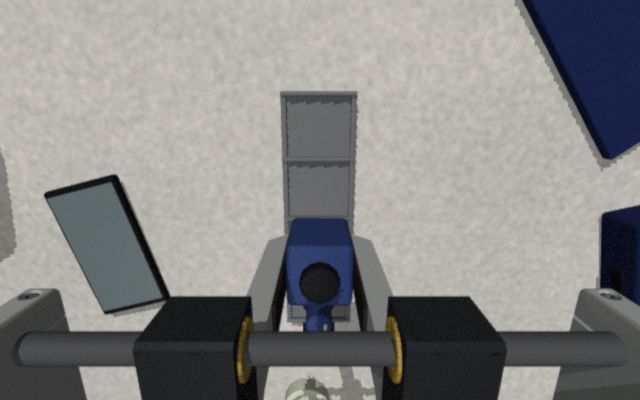

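The square module is held straight at (320,265), above the second compartment (rows 160 to 215). I lower it.

```bash
python3 -m inch '-0.2 -0.15 0.5 0 1; -0.2 -0.15 1.8 0 1; -0.2 -0.15 3.8 0 1; -0.2 -0.15 6.2 0 1; -0.2 -0.15 8.6 0 1; -0.2 -0.15 10.4 0 1; -0.2 -0.15 11.5 0 1; -0.2 -0.15 12.1 0 1; -0.2 -0.15 12.3 0 1; -0.2 -0.15 12.3 0 1; -0.2 -0.15 12.3 0 1; -0.2 -0.15 12.3 0 1'
python3 -c "
from h import *
delta([.4783,.2546,.0195],-.219)"
```

```text
time: 25.17
tool_pos: [0.4797, 0.2549, 0.0248]
ee_rot: [-3.141, -0.013, -0.219]
wrist_force: [0.1, 0.8, -0.7]
width: 0.0341
shift cm [-0.13  0.06  0.53] spin -0.0 rows>= 0.1
```

```bash
python3 -m inch '0 0 0.1 0 1; 0 0 0.2 0 1; 0 0 0.3 0 1; 0 0 0.4 0 1; 0 0 0.5 0 1; 0 0 0.55 0 1; 0 0 0.6 0 1; 0 0 0.6 0 1; 0 0 0.6 0 1'
```

```text
time: 25.92
tool_pos: [0.4797, 0.2549, 0.0195]
ee_rot: [-3.141, -0.013, -0.219]
wrist_force: [-2.3, -1.5, 5.0]
width: 0.0335
```

Contact. I release.

```bash
python3 -m inch '0 0 0 0 0.57; 0 0 0 0 0.5; 0 0 0 0 0.35; 0 0 0 0 0.15; 0 0 0 0 0; 0 0 0 0 0; 0 0 0 0 0; 0 0 0 0 0; 0 0 -0.5 0 0; 0 0 -2 0 0; 0 0 -4.5 0 0; 0 0 -7.5 0 0; 0 0 -10.5 0 0; 0 0 -12.7 0 0; 0 0 -13.5 0 0; 0 0 -13.5 0 0'
python3 - <<'E'
from h import *
T=T_tool();p,d=robot.snapshot('wrist');cv2.imwrite('pics/w9.png',p);W=cloud('wrist',d,cam2world('wrist',T))
m=(W[...,2]>.047)&(W[...,2]<.075);n,l,st,c=cv2.connectedComponentsWithStats(m.astype(np.uint8))
for i in range(1,n):
    if st[i,4]>60: q=W[l==i];print(st[i,4],c[i].round(),rect(q[:,:2]),q[:,2].mean())
delta([.498,-.2942,.17],-.34)
E
```

```text
time: 27.25
tool_pos: [0.4794, 0.2559, 0.1577]
ee_rot: [-3.138, -0.019, -0.219]
wrist_force: [0.2, 0.2, -0.5]
width: 0.094
1346 [318. 200.] (array([0.47976337, 0.2546937 ]), array([0.03391523, 0.03319655]), 77.4291000366211) 0.053846006335049205
761 [634. 266.] (array([0.76778082, 0.11731914]), array([0.01482168, 0.09255199]), 2.117220163345337) 0.047863541283728404
1177 [318. 262.] (array([0.46691522, 0.19702872]), array([0.03492811, 0.03461565]), 27.19620132446289) 0.05872293456337852
591 [318. 317.] (array([0.45376151, 0.13858063]), array([0.02356452, 0.02434672]), 80.11158752441406) 0.05782218667625961
397 [446. 393.] (array([0.5665697 , 0.01325394]), array([0.03506648, 0.01391191]), 1.623759388923645) 0.05740856198915895
shift cm [13.91 53.21 -1.35] spin 0.121 rows>= 13.2
```

View pics/w9.png

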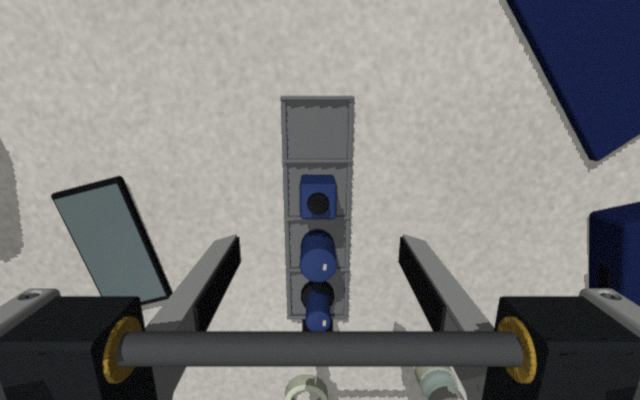

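All three are upright in their compartments, in a column at pixel x ≈ 318. Last is the slab, at yaw -.34.

```bash
python3 -m inch '0.3 0.9 0 0 0; 0.8 2.9 -0.2 0 0; 1.5 5.9 -0.5 0.01 0; 2.5 9.4 -0.8 0.02 0; 3.5 13.2 -1 0.03 0; 4.5 17 -1.2 0.04 0; 5.5 20.8 -1.3 0.05 0; 6.4 24.6 -1.3 0.06 0; 7.4 28.4 -1.3 0.07 0; 8.4 32.2 -1.3 0.08 0; 9.4 36 -1.3 0.09 0; 10.4 39.8 -1.3 0.1 0; 11.4 43.6 -1.3 0.11 0; 12.4 47.3 -1.3 0.12 0; 13.2 50.4 -1.3 0.12 0; 13.7 52.3 -1.3 0.12 0; 13.9 53.1 -1.3 0.12 0; 13.9 53.2 -1.3 0.12 0; 13.9 53.2 -1.3 0.12 0; 13.9 53.2 -1.3 0.12 0'
python3 - <<'E'
from h import *
T=T_tool();p,d=robot.snapshot('wrist');cv2.imwrite('pics/w10.png',p);W=cloud('wrist',d,cam2world('wrist',T))
m=(W[...,2]>.06)&(W[...,2]<.08);n,l,st,c=cv2.connectedComponentsWithStats(m.astype(np.uint8))
for i in range(1,n):
    if st[i,4]>60: q=W[l==i];print(st[i,4],c[i].round(),rect(q[:,:2]))
delta([.498,-.2945,.034],-.34)
E
```

```text
time: 28.97
tool_pos: [0.4977, -0.2926, 0.1687]
ee_rot: [-3.137, -0.013, -0.338]
wrist_force: [-0.1, 0.2, 0.4]
width: 0.094
1141 [319. 202.] (array([ 0.49816132, -0.29379315]), array([0.03711258, 0.02329158]), 70.55408477783203)
shift cm [-0.12  0.24 13.52] spin 0.002 rows>= 3.2
```

View pics/w10.png

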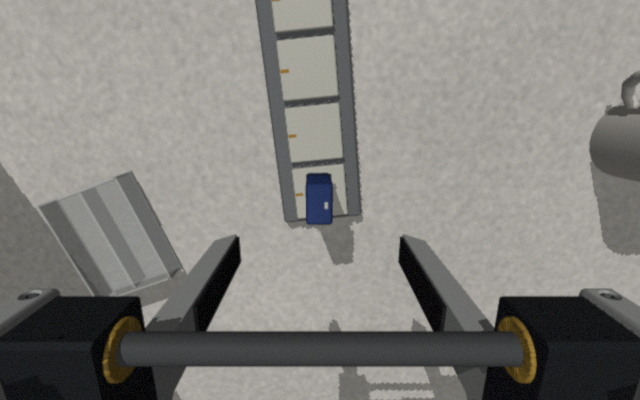

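The slab at (320,200) is square to the jaws. I descend and grip.

```bash
python3 -m inch '-0.1 0.2 0.5 0 0; -0.1 0.2 2 0 0; -0.1 0.2 4.5 0 0; -0.1 0.2 7.5 0 0; -0.1 0.2 10 0 0; -0.1 0.2 12 0 0; -0.1 0.2 13.1 0 0; -0.1 0.2 13.5 0 0; -0.1 0.2 13.5 0 0.2; -0.1 0.2 13.5 0 0.5; -0.1 0.2 13.5 0 1; -0.1 0.2 13.5 0 1; -0.1 0.2 13.5 0 1; -0.1 0.2 13.5 0 1; -0.1 0.2 13.5 0 1; -0.1 0.2 13.5 0 1; -0.1 0.2 13.5 0 1; -0.1 0.2 13.5 0 1; -0.1 0.2 13.5 0 1; -0.1 0.2 13.5 0 1'
python3 -m inch '0 0 0 0 1; 0 0 0 0 1; 0 0 0 0 1; 0 0 0 0 1; 0 0 0 0 1; 0 0 0 0 1'
```

```text
time: 30.68
tool_pos: [0.4982, -0.2941, 0.0341]
ee_rot: [-3.137, -0.014, -0.338]
wrist_force: [-0.2, 0.3, 0.1]
width: 0.0239
time: 31.18
tool_pos: [0.4982, -0.2941, 0.0341]
ee_rot: [-3.137, -0.014, -0.338]
wrist_force: [0.2, 0.6, 0.9]
width: 0.0238
```

```bash
python3 -m inch '0 0 -0.3 0 1; 0 0 -1 0 1; 0 0 -2.2 0 1; 0 0 -4 0 1; 0 0 -6 0 1; 0 0 -8 0 1; 0 0 -10 0 1; 0 0 -11.2 0 1; 0 0 -11.5 0 1; 0 0 -11.5 0 1'
python3 -c "
from h import *
delta([.492,.3131,.15],-.219)"
```

```text
time: 32.02
tool_pos: [0.4972, -0.2945, 0.1508]
ee_rot: [-3.138, -0.017, -0.338]
wrist_force: [-0.3, -0.1, -1.1]
width: 0.0237
shift cm [-20.62 -57.16  -0.09] spin -0.119 rows>= 14.6
```

```bash
python3 -m inch '-0.3 -0.8 0 0 1; -1 -2.8 0 0 1; -2 -5.6 0 -0.01 1; -3.2 -9 0 -0.02 1; -4.6 -12.7 0 -0.03 1; -5.9 -16.4 0 -0.03 1; -7.3 -20.1 0 -0.04 1; -8.6 -23.8 0 -0.05 1; -9.9 -27.5 0 -0.06 1; -11.2 -31.2 0 -0.06 1; -12.6 -34.9 0 -0.07 1; -13.9 -38.6 0 -0.08 1; -15.2 -42.3 0 -0.09 1; -16.6 -46 0 -0.1 1; -17.9 -49.6 0 -0.11 1; -19 -52.7 0 -0.12 1; -19.9 -55.2 0 -0.12 1; -20.4 -56.7 0 -0.12 1; -20.6 -57.1 0 -0.12 1; -20.6 -57.2 0 -0.12 1'
python3 -m inch '0 0 0 0 1'
python3 -c "
from h import *
T=T_tool();p,d=robot.snapshot('wrist');cv2.imwrite('pics/w11.png',p)
delta([.492,.3131,.0221],-.219)"
```

```text
time: 33.68
tool_pos: [0.4915, 0.3136, 0.1479]
ee_rot: [3.141, -0.015, -0.216]
wrist_force: [0.2, 0.3, -0.5]
width: 0.0234
time: 33.77
tool_pos: [0.4915, 0.3126, 0.1475]
ee_rot: [3.139, -0.015, -0.217]
wrist_force: [1.2, -0.5, -0.5]
width: 0.024
shift cm [-0.13 -0.13 12.52] spin 0.002 rows>= 3.0
```

View pics/w11.png

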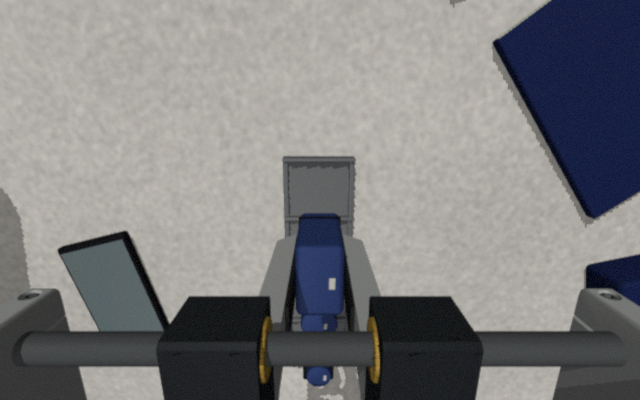

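The slab is held straight at (320,262), above the last free compartment (rows 160 to 218). I lower it.

```bash
python3 -m inch '-0.2 -0.1 0.5 0 1; -0.2 -0.1 1.8 0 1; -0.2 -0.1 3.8 0 1; -0.2 -0.1 6.2 0 1; -0.2 -0.1 8.6 0 1; -0.2 -0.1 10.4 0 1; -0.2 -0.1 11.5 0 1; -0.2 -0.1 12 0 1; -0.2 -0.1 12.2 0 1; -0.2 -0.1 12.2 0 1; -0.2 -0.1 12.2 0 1; -0.2 -0.1 12.2 0 1'
python3 -c "
from h import *
delta([.492,.3131,.0221],-.219)"
```

```text
time: 34.82
tool_pos: [0.4923, 0.3135, 0.0269]
ee_rot: [3.141, -0.017, -0.218]
wrist_force: [-0.9, 0.1, -0.0]
width: 0.0238
shift cm [-0.03  0.04  0.48] spin 0.001 rows>= 0.1
```

```bash
python3 -m inch '0 0 0.1 0 1; 0 0 0.2 0 1; 0 0 0.3 0 1; 0 0 0.4 0 1; 0 0 0.45 0 1; 0 0 0.5 0 1; 0 0 0.55 0 1; 0 0 0.55 0 1; 0 0 0.55 0 1'
```

```text
time: 35.57
tool_pos: [0.4922, 0.3134, 0.0221]
ee_rot: [3.141, -0.017, -0.217]
wrist_force: [-2.7, -1.4, 5.0]
width: 0.0238
```

Contact. I release, rise and back off toward the start so that the top view is clear.

```bash
python3 -m inch '0 0 0 0 0.68; 0 0 0 0 0.6; 0 0 0 0 0.4; 0 0 0 0 0.2; 0 0 0 0 0; 0 0 0 0 0; 0 0 0 0 0; 0 0 0 0 0; 0 0 -0.5 0 0; 0 0 -2 0 0; 0 0 -4.5 0 0; 0 0 -7.5 0 0; 0 0 -10.5 0 0; 0 0 -13.5 0 0; 0 0 -15.5 0 0; 0 0 -16 0 0'
python3 -m inch '-1 -1 0 0 0; -3 -3 0 0 0; -5 -5 0 0 0; -8 -8 0 0 0; -11 -11 0 0 0; -14 -14 0 0 0; -17 -17 0 0 0; -20 -19 0 0 0; -22 -20 0 0 0; -23 -20 0 0 0; -23 -20 0 0 0; -23 -20 0 0 0'
python3 - <<'E'
from h import *
p,d=robot.snapshot('top');cv2.imwrite('pics/t12.png',cv2.resize(p[160:275,160:480],None,fx=2.5,fy=2.5));W=cloud('top',d,cam2world('top'))
W=W[195:270,165:300]
m=(W[...,2]>.046)&(W[...,2]<.075);n,l,st,c=cv2.connectedComponentsWithStats(m.astype(np.uint8))
cc,a=np.array([.4718,.2253]),-.219
for i in range(1,n):
    if st[i,4]>20:
        q=W[l==i];r=rect(q[:,:2]);e=r[0]-cc;print(st[i,4],r,q[:,2].mean(),'tray xy',np.round([np.cos(a)*e[0]+np.sin(a)*e[1],-np.sin(a)*e[0]+np.cos(a)*e[1]],4))
s,_=robot.snapshot('scene');cv2.imwrite('pics/s12.png',cv2.resize(s[110:330,160:440],None,fx=2.5,fy=2.5))
E
```

```text
time: 36.9
tool_pos: [0.4916, 0.3152, 0.1879]
ee_rot: [-3.136, -0.024, -0.218]
wrist_force: [-0.0, 0.0, 1.0]
width: 0.094
time: 37.9
tool_pos: [0.3098, 0.5593, 0.1824]
ee_rot: [-3.138, -0.024, -0.217]
wrist_force: [-0.1, 0.4, -1.0]
width: 0.0941
186 (array([0.4907016 , 0.31165186]), array([0.03849634, 0.02398833]), 77.51608276367188) 0.058260858667051094 tray xy [-0.0003  0.0884]
218 (array([0.47832858, 0.25318556]), array([0.03370196, 0.03423838]), 76.2142562866211) 0.05322098691935129 tray xy [0.0003 0.0286]
202 (array([0.46538251, 0.19407376]), array([0.03475536, 0.03346883]), 0.7937157154083252) 0.05864270765014157 tray xy [ 0.0005 -0.0319]
105 (array([0.451168  , 0.13617393]), array([0.0247617 , 0.02287111]), 88.29151916503906) 0.05863644280634116 tray xy [-0.0008 -0.0915]
```

View pics/t12.png

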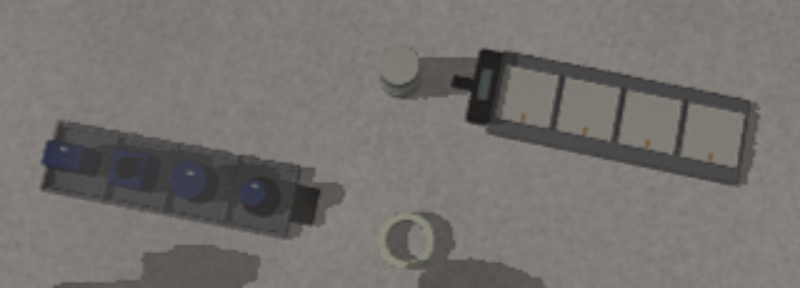

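View pics/s12.png

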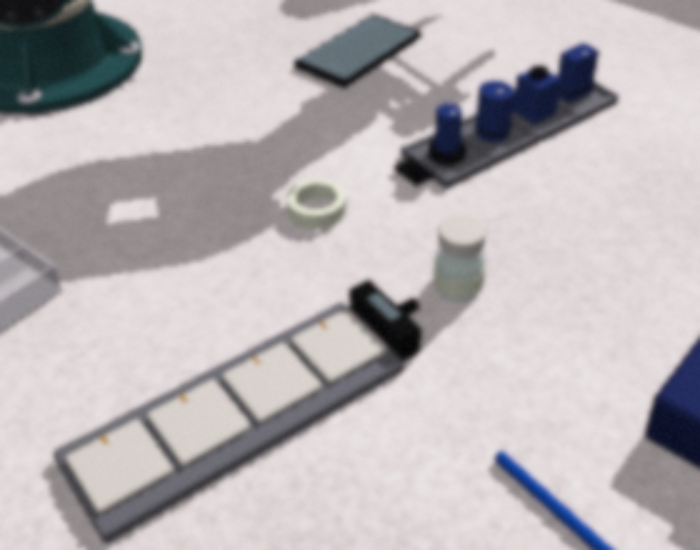

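Both views show all four standing in their compartments within 2 mm of centre. From the tab they run footed, round, square, slab. The dock is empty and the arm is clear.

```bash
python3 -c "
from bench import robot
print(robot.close_job())"
```

```text
the job is handed in; nothing more can be done
None
```

All four sensor modules are in the packing tray, and I handed the job in at about 38 s of the 106 s allowed. Starting beside the pull tab, the row is footed, round, square, slab, the same order as from the dock's cable block. None was dropped.

**Placing:** I lowered each module until the wrist felt light contact (4–6 N), at the height predicted from its grasp. Then I let go, rose straight up and moved the arm clear.

**Last checks:** The top camera put every module within about 2 mm of its compartment's centre. Their tops were at the height expected for standing flat. The top and scene pictures show all four upright, with the dock empty and the other objects still in place.

**Disagreements:** The wrist and top cameras differed by up to about 2 mm. The tool had also drifted to a tilt of about 1° by the last placement (the slab). Neither showed in the final measurements, and no check failed.

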